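# Clear the dead parts from under the microscope

## Task

Clear the three dead parts (the big flat power module, the relay and the small transformer) off the raised platform under the microscope into the deep, undivided scrap bin beside it, so that each lies wholly off the platform inside the bin. The module is too wide to grip and has to pass under the lens, so lean the tool to reach in below the lens and push it over the platform's edge. Do not bump the microscope, let no scrap touch the shallow compartment tray of good parts on the other side, and leave the bottle, reel and tin where they stand.

Things in the scene. Friction and masses are not known exactly. Their poses are not given: they have to be found in the camera images.
- platform: Fixed white box with a grey top, 260 (x) x 210 (y) x 70 mm high, all scrap starts on its flat top, which has no rim. Origin: centre of its underside, on the table; z up. Position and yaw vary. Its +x side is the far side, where the microscope's pillar stands; the bin is on its +y side, the tray on its -y side.
- objective (a point): Centre of the lower face of the microscope's lens ring, 72 mm across, which hangs 112 mm above the platform's top (182 mm above the table), over platform x = +30, y = +75 mm, near the bin side. Under it there is room for fingers but not for a gripper's body.
- bin: Fixed deep grey scrap bin without dividers, 200 (x) x 180 (y) x 66 mm high, walls 4 mm, floor about 4 mm, open at the top. Origin: centre of its underside. It stands square to the platform against its +y side, with a 3 mm gap, its middle at platform x = 15 to 35 mm; its rim is 4 mm below the platform's top.
- parts_tray: Fixed shallow grey tray of good parts, 200 (x) x 158 (y) x 32 mm high, with six compartments, against the platform's -y side, with a 3 mm gap. Origin: centre of its underside. No scrap may touch it.
- module: Dead power module, loose: black square block 100 x 100 mm, 22 mm high, aluminium top with a flush dark stripe along its -x edge. Too wide to grip. Origin: centre of its underside, axes along its sides (starts within 15 degrees of the platform's). 0.25 to 0.5 kg, centre of mass about 7 mm from the middle towards the stripe. Its way to the bin leads under the lens.
- module_center (a point): Middle of the module, 11 mm above its underside.
- relay: Dead relay, loose: clear-topped block 34 (x) x 28 (y) x 26 mm high, 50 g. Origin: centre of its underside. It starts on the front strip of the platform (nearer the robot than the module).
- transformer: Dead small transformer, loose: dark core 36 (x) x 14 mm with a copper winding 24 (x) x 30 (y) mm, 26 mm high, 90 g. Origin: centre of its underside. It starts on the front strip of the platform, beside the relay.
- flux_bottle: Bystander: white bottle 40 mm across, 85 mm high, loose. Origin: centre of its underside.
- solder_reel: Bystander: grey reel standing on its flange, 60 mm across, 50 mm high, loose. Origin: centre of its underside.
- tip_tin: Bystander: steel cup 64 mm across, 40 mm high, loose. Origin: centre of its underside.
- microscope: Fixed stereo microscope, square to the platform. Origin and axes: the same as the platform's. Above the lens ring an upright barrel up to 75 mm across reaches 385 mm above the table; eyepieces, arm and the 28 mm pillar are on its +x side (pillar at x = +170, y = +75 mm, foot 60 x 120 mm).

How it is judged:
At the end, for the whole second after the job is handed in: The middles of the module, the relay and the transformer are all between the bin's walls and below about its rim (module's middle under 65 mm, relay's and transformer's undersides under 70 mm above the bin's underside), none touches the platform, and all are at rest (under 20 mm/s) (x of module_center in the frame of bin between -0.1 and 0.1 m and y of module_center in the frame of bin between -0.09 and 0.09 m and z of module_center in the frame of bin below 0.065 m and contact force between each of module, relay, transformer and platform below 0.05 N and linear speed of each of module, relay, transformer below 0.02 m/s and x of relay in the frame of bin between -0.1 and 0.1 m and y of relay in the frame of bin between -0.09 and 0.09 m and z of each of relay, transformer in the frame of bin below 0.07 m and x of transformer in the frame of bin between -0.1 and 0.1 m and y of transformer in the frame of bin between -0.09 and 0.09 m).
It fails at once if the microscope is bumped with more than 5 N (contact force between microscope and anything else above 5 N).
It fails at once if scrap touches the tray of good parts (contact force between any of module, relay, transformer and parts_tray above 0.1 N).
It fails at once if the bottle, reel or tin is moved by more than 30 mm (distance of any of flux_bottle, solder_reel, tip_tin from where it was at the start of the episode above 0.03 m).
It also fails if it takes over 64 s, if anything falls off the work surface, if the arm or the gripper's body presses on something with over 40 N, if the wrist force passes 120 N, or if a joint passes its speed limit or range.

## Robot

A 6-joint arm with a two-finger parallel gripper is mounted at the origin on the work surface. World frame = base frame: x ahead of the robot, y to its left, z up, the work surface at z = 0. Lengths are in m, angles in rad, forces in N, time in s.
With the tool pointing down it reaches from about 0.375 to 0.975 m from the base axis. Payload 3.8 kg.
Tool frame: the origin (TCP) lies at the centre of the arm's flange, where the gripper is bolted on; the fingertips stand 173 mm ahead of it and the grasp point (between the pads) lies 155 mm ahead of it (bot.tip_reach is the distance from the TCP to the fingertips, in m); z points along the fingers, y is the line along which they close (so a half turn about z gives the same grasp; the last joint's range is limited). The gripper opens to 85 mm and grips with 20 to 120 N. Pads are 22 mm wide; open, the fingers measure 114 mm over their backs; the gripper's body (76 mm by 85 mm) begins 54 mm behind the grasp point. The pads swing forward as they close: fully open they stand 13 mm farther back than shut.
Start: joints at [1.296, 0.264, 1.604, -0, 1.274, -0.037], TCP at [0.159, 0.656, 0.405] pointing down, gripper open.
Joint ranges: [-2.63, 2.63], [-0.94, 2.18], [0.31, 2.57], [-1.31, 4.45], [0, 2.66], [-2.55, 2.55]. Speed limits (rad/s): [2.57, 2.57, 3.14, 3.14, 3.14, 3.14].

## Interface

Orientations are given as a rotation vector (axis times angle).
In Python, from workcell import bot gives the robot as it stands.
- The arm moves only by the tool drive_tool, never from a script. Its arguments are lists of equal length, an entry for each row: "claw": the finger opening in mm, from 0 to 85.4; "slide": the shift along the world's x, y, z each as a share of 0.5 m, from -1 to 1, a list of three; "yaw": the turn about the world's z as a share of 180 degrees, from -1 to 1. A call has 1 to 8 rows; each row is the pose to reach, as a shift and turn from the pose commanded when the call began, turning the shorter way round; what a row does not reach only later rows make up. A row lasts 1/12 s, in which the tool goes at most 41.7 mm and 7.16 degrees, less where a joint would pass 70% of its speed; a pose out of reach is approached as far as the arm can. A call with a number of a shift or a turn outside -1 to 1 is refused whole. A call with a gripper value outside its range is refused whole. The fingers move at their own pace and stop on an object; "newtons" is the grip in N (left out, the last holds). Time passes only in rows, so rows that repeat a pose let the fingers close. It gives the time, the measured TCP pose, the force, the opening and the grip force at its end, in the units of the state.
- bot.read_state(): the state, without advancing time (a new reading comes with each control period).
- bot.read_camera(name): name is "scene" or "side" or "wrist"; returns a dict with "color" (400x640x3 uint8, red, green, blue), "depth" (400x640 float32, m along the optical axis (not along the pixel's ray), 0 where there is no reading), "mtx" (3x3 intrinsics, pixels), "eye" and "rotation" of the camera in the world. Camera axes: x right, y up, looking along -z (the intrinsics and any distortion apply to the point x, -y, -z); pixel columns grow to the right and rows downward; lengths in m; the calibration is good to about 2 mm. A picture is of the moment at which its call begins.
- bot.finish_job(): hands the job in; it is judged then, once.
The state is a dict: "time": time; "q": joint angles; "joint_vel": joint speeds; "joint_torque": joint torques, N m; "tool_pos": TCP position; "tcp_rot": TCP orientation; "wrist_force": force on the tool from outside, world axes, zero at the start; "torque": the same for the moment, N m; "width": opening from 0.0 (shut) to 1.0 (fully open); "grip_force": force on a finger pad.
Only numpy, scipy, OpenCV 4.12 (cv2) and the standard library are available. Lean on these libraries where they do the work, as an engineer would, in place of code of your own. Each camera call takes 0.05 s, during which the arm holds its last target. There are 200 camera calls.

## Working session

There is one attempt and no reset: what is moved stays moved. The work goes in short steps, Python scripts to look and compute and a tool call to move; the robot and the scene stay as the last step left them, time stands still between calls to the robot, and variables do not carry over. Pictures are saved under pics/ and viewed, at most 10 in all, crops included, and the job is handed in when it is done.

Besides the shell and the picture viewer there is one more tool, called after "Call:" as a command line: name --pt "numbers of a row" for each row, then --argument value for the rest. drive_tool: Moves the arm, as the interface text tells. Shift numbers are shares of 0.5 m and turn numbers shares of 180 degrees, none past 1 either way. Its arguments: {"type":"object","properties":{"claw":{"type":"array","items":{"type":"number"}},"slide":{"type":"array","items":{"type":"array","items":{"type":"number"}}},"yaw":{"type":"array","items":{"type":"number"}},"newtons":{"type":"number"}},"required":["claw","slide","yaw"]}

```bash
mkdir -p pics; ls; cat > h.py <<'E'
import numpy as np, cv2
from workcell import bot
def pts(c):
    K=c["mtx"];d=c["depth"];v,u=np.mgrid[:d.shape[0],:d.shape[1]]
    x=(u-K[0,2])/K[0,0]*d;y=(v-K[1,2])/K[1,1]*d
    return np.stack([x,-y,-d],-1)@np.array(c["rotation"]).T+np.array(c["eye"])
def snap(names,tag):
    for n in names:
        c=bot.read_camera(n)
        np.savez(f"{n}_{tag}.npz",color=c["color"],depth=c["depth"],mtx=c["mtx"],eye=c["eye"],rotation=c["rotation"],P=pts(c))
        cv2.imwrite(f"pics/{n}_{tag}.png",c["color"][...,::-1])
E
python3 - <<'E'
from h import *
snap(["scene","side","wrist"],"0")
a=[cv2.imread(f"pics/{n}_0.png") for n in ("scene","side")]
s=bot.read_state();print(s)
for n in ("scene","side","wrist"):
    c=np.load(n+"_0.npz");print(n,c["eye"],c["rotation"][:,2])
E
```

```text
picsTraceback (most recent call last):
  File "<stdin>", line 2, in <module>
  File "h.py", line 10, in snap
    np.savez(f"{n}_{tag}.npz",color=c["color"],depth=c["depth"],mtx=c["mtx"],eye=c["eye"],rotation=c["rotation"],P=pts(c))
                                                                                                                   ~~~^^^
  File "h.py", line 6, in pts
    return np.stack([x,-y,-d],-1)@np.array(c["rotation"]).T+np.array(c["eye"])
           ~~~~~~~~~~~~~~~~~~~~~~~~~~~~~~~~~~~~~~~~~~~~~~~~^~~~~~~~~~~~~~~~~~~
ValueError: operands could not be broadcast together with shapes (400,640) (3,)
```

```bash
sed -i 's/np.array(c\["rotation"\]).T/cv2.Rodrigues(np.array(c["rotation"],float))[0].T/' h.py
python3 - <<'E'
from h import *
snap(["scene","side","wrist"],"0")
print(bot.read_state())
for n in ("scene","side","wrist"):
    c=np.load(n+"_0.npz");print(n,c["eye"],c["rotation"],c["mtx"][0,0])
E
```

```text
{'time': 0.2, 'q': array([ 1.29612268e+00,  2.64481336e-01,  1.60486514e+00, -8.03035673e-06,
        1.27372196e+00, -3.69052088e-02]), 'joint_vel': array([-0.00042626, -0.00425049, -0.0052623 , -0.00026226, -0.00215607,
       -0.0003136 ]), 'joint_torque': array([ 3.02826375e-04, -5.15186405e+01, -3.67437065e+01, -6.72660076e-05,
        8.95715755e-03, -1.83051628e-05]), 'tool_pos': array([0.15893398, 0.65580117, 0.40381984]), 'tcp_rot': array([-3.72576597e-01, -3.11919778e+00,  2.29178915e-03]), 'wrist_force': array([ 0.47175384,  0.8689933 , -0.2890048 ]), 'torque': array([-0.01021566,  0.07983101,  0.0470139 ]), 'grip_force': 0.0, 'width': 1.0008039495110903}
scene [ 0.96706443 -0.5402673   0.72221248] [0.83025293 0.30612369 0.64838167] 375.18245536117456
side [0.3105624  0.88466024 0.65823509] [ 0.16597088 -1.4613382  -2.52963141] 418.5083804539373
wrist [0.09086856 0.67225207 0.37300972] [-0.23652248 -0.18299943  1.32304183] 357.59790408268134
```

View pics/scene_0.png

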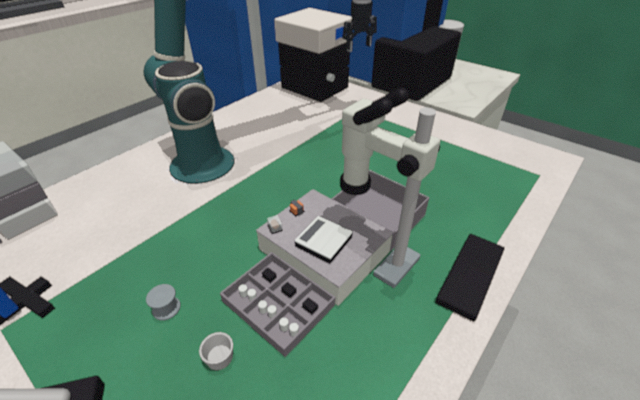

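View pics/side_0.png

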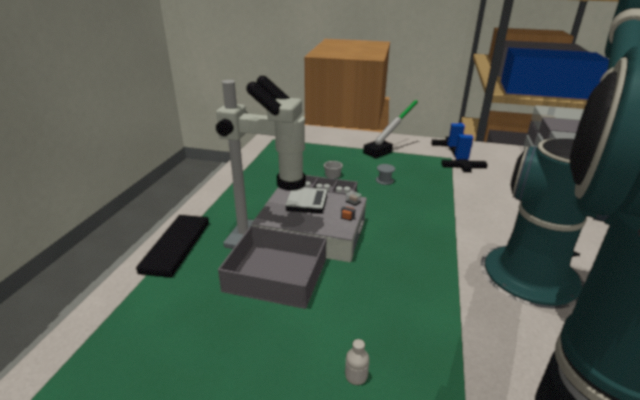

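```bash
python3 - <<'E'
from h import *
s=np.load("scene_0.npz");d=np.load("side_0.npz")
for n,c,px in (("scene",s,[(323,238),(297,207),(275,224),(355,185),(162,300),(217,350),(258,230),(312,192),(389,240),(340,295)]),("side",d,[(307,200),(348,212),(353,198),(270,268),(290,182),(357,368)])):
    for u,v in px: print(n,(u,v),c["P"][v,u].round(3))
P=s["P"][323-85,323] if 0 else s["P"][238,323]
cx,cy=P[0],P[1]
def ortho(c,h,x0,y0,N=420,sc=.5):
    K=c["mtx"];R=cv2.Rodrigues(c["rotation"])[0];e=c["eye"]
    # img col -> world y decreasing? use col=x, row=-y (north=+y up), N px of 1/sc..
    A=np.array([[sc*1e-3,0,x0],[0,-sc*1e-3,y0],[0,0,h]])
    F=np.diag([1.,-1,-1]); M=K@F@R.T@(A-np.outer(e,[0,0,1]))
    return cv2.warpPerspective(c["color"],np.linalg.inv(M),(N,N),flags=cv2.INTER_CUBIC)
# P platform heights: rows = scene, side
for tag,h in (("a",.07),("b",.092)):
    o=[ortho(c,h,cx-.2,cy+.3,400,1.) for c in (s,d)]
    o=np.hstack(o); 
    for k in range(0,800,50): cv2.line(o,(k,0),(k,4),(255,0,0),1)
    for k in range(0,400,50): cv2.line(o,(0,k),(4,k),(255,0,0),1)
    cv2.imwrite(f"pics/o{tag}.png",o[...,::-1])
print("origin",cx-.2,cy+.3)
E
```

```text
scene (323, 238) [ 0.586 -0.072  0.089]
scene (297, 207) [ 0.471 -0.035  0.094]
scene (275, 224) [ 0.471 -0.114  0.094]
scene (355, 185) [0.606 0.015 0.202]
scene (162, 300) [ 0.414 -0.397  0.048]
scene (217, 350) [ 0.566 -0.383  0.003]
scene (258, 230) [ 0.434 -0.138  0.068]
scene (312, 192) [0.44  0.059 0.068]
scene (389, 240) [0.691 0.054 0.051]
scene (340, 295) [ 0.689 -0.14   0.034]
side (307, 200) [ 0.574 -0.048  0.091]
side (348, 212) [ 0.456 -0.015  0.092]
side (353, 198) [ 0.456 -0.089  0.091]
side (270, 268) [0.614 0.146 0.004]
side (290, 182) [0.582 0.069 0.204]
side (357, 368) [0.359 0.408 0.047]
origin 0.38622127608023976 0.2275238832348377
```

View pics/oa.png

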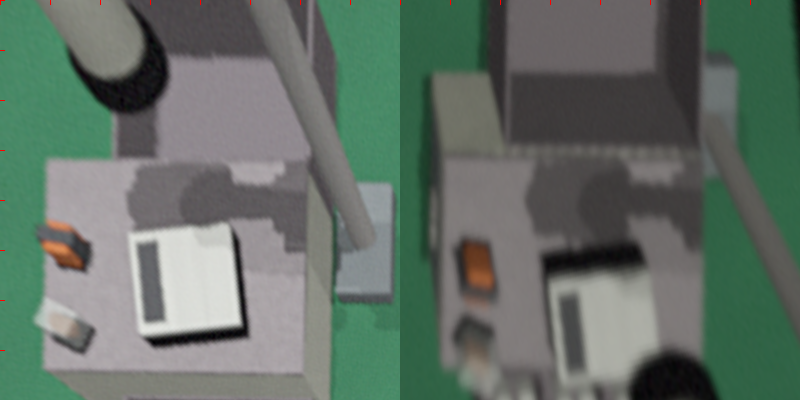

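```bash
python3 - <<'E'
from h import *
s=np.load("scene_0.npz");d=np.load("side_0.npz");w=np.load("wrist_0.npz")
def rect(Q): 
    r=cv2.minAreaRect((Q[:,:2]*1000).astype(np.float32)); return len(Q),np.round(r[0],1),np.round(r[1],1),round(r[2],1)
for n,c in (("scene",s),("side",d)):
    Q=c["P"].reshape(-1,3);x,y,z=Q.T
    m=(z>.084)&(z<.1)
    print(n,"module",rect(Q[m&(abs(x-.575)<.075)&(abs(y+.06)<.075)]))
    for nm,yy in (("trafo",-.025),("relay",-.1)):
        k=(z>.088)&(z<.1)&(abs(x-.465)<.035)&(abs(y-yy)<.035); print(n,nm,rect(Q[k]),Q[k].mean(0).round(4))
    k=(z>.060)&(z<.069)&(x>.45)&(x<.73)&(y>.09)&(y<.28); print(n,"binrim",np.percentile(Q[k],[1,99],axis=0).round(3).tolist())
    k=(z>.066)&(z<.076)&(x>.40)&(x<.72)&(y>-.17)&(y<.1); print(n,"plat",rect(Q[k]))
    k=(z>.21)&(z<.34)&(abs(x-.59)<.06)&(abs(y-.04)<.06); B=Q[k]
    A=np.c_[2*B[:,:2],np.ones(len(B))];sol=np.linalg.lstsq(A,(B[:,:2]**2).sum(1),rcond=None)[0]
    print(n,"barrel",len(B),sol[:2].round(4),np.sqrt(sol[2]+sol[:2]@sol[:2]).round(4))
    # gripper extents
    T=np.array([.159,.656]); r=np.hypot(*(Q[:,:2]-T).T)
    for z0 in np.arange(.22,.62,.03):
        k=(r<.13)&(z>z0)&(z<z0+.03)
        if k.sum()>8: 
            th=np.deg2rad(166.4);R=np.array([[np.cos(th),np.sin(th)],[-np.sin(th),np.cos(th)]])
            L=(Q[k,:2]-T)@R.T*1000; print(n,"grip z",z0.round(2),k.sum(),np.percentile(L,[1,99],axis=0).round(0).tolist())
E
```

```text
scene module (1388, array([582.8, -66.4]), array([ 98.9, 101.8]), 6.6)
scene trafo (104, array([460.4, -26.7]), array([30.1, 37.8]), 79.9) [ 0.4612 -0.0278  0.093 ]
scene relay (135, array([ 460.5, -106.2]), array([27.5, 35.9]), 62.8) [ 0.4621 -0.1075  0.0939]
scene binrim [[0.494, 0.094, 0.06], [0.696, 0.252, 0.067]]
scene plat (4870, array([560.2, -27.5]), array([232.1, 262.4]), 89.3)
scene barrel 1450 [0.6052 0.0216] 0.0213
scene grip z 0.22 20 [[-13.0, -52.0], [8.0, 49.0]]
scene grip z 0.25 101 [[-15.0, -57.0], [10.0, 57.0]]
scene grip z 0.28 197 [[-21.0, -74.0], [12.0, 74.0]]
scene grip z 0.31 288 [[-23.0, -69.0], [12.0, 71.0]]
scene grip z 0.34 193 [[-39.0, -65.0], [11.0, 66.0]]
scene grip z 0.37 202 [[-41.0, -24.0], [14.0, 38.0]]
scene grip z 0.4 81 [[-39.0, -31.0], [19.0, 35.0]]
side module (716, array([580.7, -64.4]), array([ 98.4, 104.9]), 5.8)
side trafo (97, array([459.3, -24.3]), array([31.2, 35.5]), 64.7) [ 0.4591 -0.0217  0.0933]
side relay (89, array([ 459.5, -104.9]), array([28.8, 34.5]), 64.1) [ 0.4587 -0.1019  0.0939]
side binrim [[0.494, 0.094, 0.06], [0.694, 0.252, 0.068]]
side plat (3094, array([574.2, -24.6]), array([242.9, 288.8]), 89.0)
side barrel 1566 [0.5983 0.0292] 0.0395
side grip z 0.34 22 [[-39.0, -6.0], [-38.0, 8.0]]
side grip z 0.37 425 [[-39.0, -23.0], [-30.0, 6.0]]
side grip z 0.4 1761 [[-39.0, -35.0], [-9.0, 9.0]]
side grip z 0.43 3463 [[-38.0, -38.0], [0.0, 6.0]]
side grip z 0.46 3093 [[-37.0, -35.0], [-8.0, 2.0]]
side grip z 0.49 2530 [[-37.0, -32.0], [-17.0, 4.0]]
side grip z 0.52 1710 [[-60.0, -31.0], [-25.0, -0.0]]
side grip z 0.55 3667 [[-69.0, -43.0], [-37.0, 5.0]]
side grip z 0.58 4473 [[-68.0, -42.0], [-47.0, 85.0]]
side grip z 0.61 1473 [[-60.0, -27.0], [-43.0, 119.0]]
```

```bash
python3 - <<'E'
from h import *
T=np.array([.159,.656]);th=np.deg2rad(166.4);R=np.array([[np.cos(th),np.sin(th)],[-np.sin(th),np.cos(th)]])
s=np.load("scene_0.npz");Q=s["P"].reshape(-1,3);r=np.hypot(*(Q[:,:2]-T).T)
for a in range(0,180,6):
    z0=.404-a/1000; k=(r<.13)&(Q[:,2]<=z0)&(Q[:,2]>z0-.006)
    if k.sum()>3: L=(Q[k,:2]-T)@R.T*1000; print(a,k.sum(),"x",L[:,0].min().round(),L[:,0].max().round(),"y",L[:,1].min().round(),L[:,1].max().round())
c=s["color"][0:60,320:410];cv2.imwrite("pics/g.png",cv2.resize(c[...,::-1],None,fx=7,fy=7,interpolation=cv2.INTER_CUBIC))
E
```

```text
0 54 x -41.0 23.0 y -36.0 37.0
6 42 x -39.0 13.0 y -24.0 37.0
12 45 x -41.0 13.0 y -27.0 37.0
18 39 x -39.0 14.0 y -18.0 40.0
24 37 x -46.0 10.0 y -22.0 40.0
30 41 x -41.0 17.0 y -19.0 37.0
36 36 x -42.0 12.0 y -24.0 38.0
42 34 x -39.0 15.0 y -24.0 38.0
48 13 x -14.0 3.0 y 10.0 39.0
54 44 x -15.0 7.0 y -66.0 68.0
60 72 x -16.0 10.0 y -67.0 69.0
66 61 x -24.0 7.0 y -70.0 70.0
72 51 x -25.0 11.0 y -68.0 71.0
78 56 x -22.0 16.0 y -69.0 70.0
84 59 x -19.0 15.0 y -73.0 72.0
90 57 x -21.0 12.0 y -72.0 74.0
96 57 x -21.0 13.0 y -72.0 72.0
102 47 x -21.0 13.0 y -76.0 73.0
108 41 x -18.0 11.0 y -74.0 77.0
114 26 x -15.0 10.0 y -68.0 70.0
120 15 x -15.0 12.0 y -53.0 56.0
126 21 x -15.0 10.0 y -54.0 56.0
132 21 x -14.0 10.0 y -57.0 56.0
138 20 x -14.0 10.0 y -56.0 57.0
144 20 x -14.0 8.0 y -58.0 57.0
150 16 x -14.0 8.0 y -49.0 55.0
156 12 x -13.0 8.0 y -53.0 49.0
```

View pics/g.png

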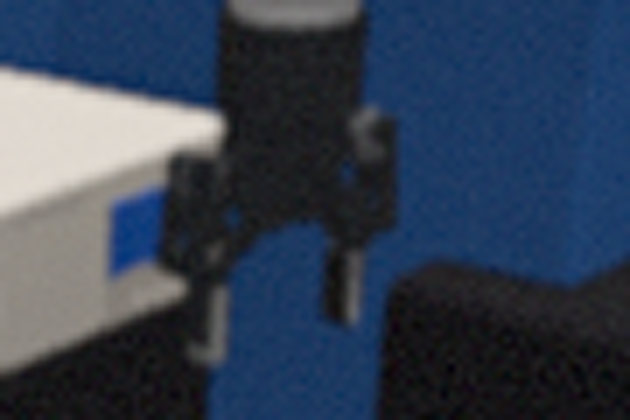

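Call:
drive_tool --claw '[60,60,60,60,60,60,60,60]' --newtons 40 --pt "0.24 -0.6 -0.04" --pt "0.24 -0.6 -0.04" --pt "0.24 -0.6 -0.04" --pt "0.24 -0.6 -0.04" --pt "0.24 -0.6 -0.04" --pt "0.24 -0.6 -0.04" --pt "0.24 -0.6 -0.04" --pt "0.24 -0.6 -0.04" --yaw '[-0.074,-0.074,-0.074,-0.074,-0.074,-0.074,-0.074,-0.074]'

```text
time: 0.87
tool_pos: [0.2792, 0.3533, 0.3842]
tcp_rot: [0.732, 3.055, -0.002]
wrist_force: [0.9, 0.4, 0.7]
width: 0.706
grip_force: 0.0
```

Call:
drive_tool --claw '[60,60,60,60,60,60,60,60]' --pt "0.24 -0.6 -0.06" --pt "0.24 -0.6 -0.06" --pt "0.24 -0.6 -0.06" --pt "0.24 -0.6 -0.06" --pt "0.24 -0.6 -0.06" --pt "0.24 -0.6 -0.06" --pt "0.24 -0.6 -0.06" --pt "0.24 -0.6 -0.06" --yaw '[0,0,0,0,0,0,0,0]'

```text
time: 1.53
tool_pos: [0.3992, 0.0534, 0.3547]
tcp_rot: [0.733, 3.054, -0.0]
wrist_force: [0.5, 0.2, -0.1]
width: 0.705
grip_force: 0.0
```

Call:
drive_tool --claw '[60,60,60,60,60,60,60]' --pt "0.122 -0.318 -0.05" --pt "0.122 -0.318 -0.05" --pt "0.122 -0.318 -0.05" --pt "0.122 -0.318 -0.05" --pt "0.122 -0.318 -0.05" --pt "0.122 -0.318 -0.05" --pt "0.122 -0.318 -0.05" --yaw '[0,0,0,0,0,0,0]'

```text
time: 2.12
tool_pos: [0.4597, -0.1029, 0.3293]
tcp_rot: [-0.734, -3.053, -0.001]
wrist_force: [-0.7, 0.4, 0.1]
width: 0.701
grip_force: 0.0
```

```bash
python3 - <<'E'
from h import *
snap(["wrist"],"1")
w=np.load("wrist_1.npz");P=w["P"];Q=P.reshape(-1,3);x,y,z=Q.T
def rect(Q):
    r=cv2.minAreaRect((Q[:,:2]*1000).astype(np.float32)); return len(Q),np.round(r[0],1),np.round(r[1],1),round(r[2],1)
for nm,yy in (("trafo",-.025),("relay",-.105)):
    k=(z>.088)&(z<.102)&(abs(x-.46)<.03)&(abs(y-yy)<.03); print(nm,k.sum() and rect(Q[k]))
k=(z>.066)&(z<.075);print(np.percentile(Q[k],[1,99],axis=0).round(3).tolist())
print(bot.read_state()["tool_pos"])
E
```

```text
trafo (2730, array([456.9, -27.3]), array([30.4, 36.1]), 79.0)
relay (2568, array([ 456.8, -106.8]), array([27.8, 34.1]), 63.5)
[[0.428, -0.14, 0.067], [0.671, 0.068, 0.072]]
[ 0.45955    -0.1022191   0.32946721]
```

View pics/wrist_1.png

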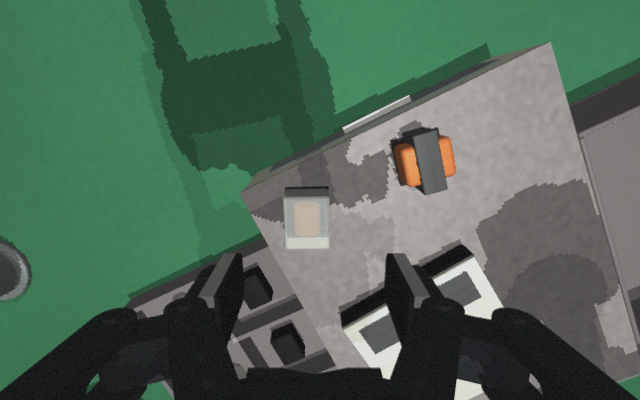

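Call:
drive_tool --claw '[60,60,60,60,24,15,10,10]' --pt "-0.006 -0.001 -0.08" --pt "-0.006 -0.001 -0.14" --pt "-0.006 -0.001 -0.164" --pt "-0.006 -0.001 -0.164" --pt "-0.006 -0.001 -0.164" --pt "-0.006 -0.001 -0.164" --pt "-0.006 -0.001 -0.164" --pt "-0.006 -0.001 -0.164" --yaw '[0,0,0,0,0,0,0,0]'

```text
time: 2.83
tool_pos: [0.4581, -0.1034, 0.2498]
tcp_rot: [0.73, 3.051, 0.0]
wrist_force: [0.3, 1.2, 4.5]
width: 0.318
grip_force: 40.3
```

Call:
drive_tool --claw '[10,10,10,10,10,10,10,10]' --pt "0 0 0.07" --pt "0 0 0.14" --pt "-0.03 0.07 0.16" --pt "-0.03 0.15 0.16" --pt "-0.03 0.23 0.16" --pt "-0.03 0.31 0.16" --pt "-0.02 0.39 0.16" --pt "0.02 0.46 0.16" --yaw '[0,0,0,0,0,0,0,0]'

```text
time: 3.5
tool_pos: [0.465, 0.1286, 0.3285]
tcp_rot: [-0.731, -3.055, -0.001]
wrist_force: [1.0, -0.5, -1.1]
width: 0.316
grip_force: 39.8
```

Call:
drive_tool --claw '[10,10,10,10,10,50,50,50]' --pt "0.06 0.05 0" --pt "0.12 0.1 0" --pt "0.18 0.13 -0.08" --pt "0.18 0.13 -0.16" --pt "0.18 0.13 -0.2" --pt "0.18 0.13 -0.2" --pt "0.18 0.13 -0.2" --pt "0.18 0.13 -0.2" --yaw '[0,0,0,0,0,0,0,0]'

```text
time: 4.17
tool_pos: [0.5578, 0.1916, 0.2296]
tcp_rot: [0.732, 3.053, 0.002]
wrist_force: [0.7, 0.4, 0.4]
width: 0.583
grip_force: 0.0
```

Call:
drive_tool --claw '[50,60,60,60,60,60,60,60]' --pt "0 0 0.08" --pt "0 0 0.16" --pt "-0.06 -0.03 0.2" --pt "-0.12 -0.08 0.2" --pt "-0.17 -0.13 0.2" --pt "-0.2 -0.2 0.2" --pt "-0.2 -0.28 0.2" --pt "-0.2 -0.36 0.2" --yaw '[0,0,0.03,0.06,0.089,0.089,0.089,0.089]'

```text
time: 4.83
tool_pos: [0.4562, 0.0104, 0.3317]
tcp_rot: [0.296, 3.12, 0.001]
wrist_force: [1.0, -0.1, 0.2]
width: 0.703
grip_force: 0.0
```

Call:
drive_tool --claw '[60,60,60,60,60,60,20,10]' --pt "0 -0.076 0" --pt "0 -0.076 -0.04" --pt "0 -0.076 -0.1" --pt "0 -0.076 -0.16" --pt "0 -0.076 -0.164" --pt "0 -0.076 -0.164" --pt "0 -0.076 -0.164" --pt "0 -0.076 -0.164" --yaw '[0,0,0,0,0,0,0,0]'

```text
time: 5.5
tool_pos: [0.4585, -0.0265, 0.2487]
tcp_rot: [0.298, 3.122, -0.0]
wrist_force: [-0.2, -0.6, 0.5]
width: 0.433
grip_force: 0.0
```

Call:
drive_tool --claw '[10,10,10,10]' --pt "0 0 0" --pt "0 0 0" --pt "0 0 0" --pt "0 0 0" --yaw '[0,0,0,0]'

```text
time: 5.83
tool_pos: [0.4587, -0.0264, 0.2487]
tcp_rot: [0.298, 3.122, -0.0]
wrist_force: [-1.8, 0.5, 7.8]
width: 0.339
grip_force: 41.2
```

Call:
drive_tool --claw '[10,10,10,10,10,10,10,10]' --pt "0 0 0.07" --pt "0 0 0.14" --pt "-0.03 0.07 0.16" --pt "-0.03 0.15 0.16" --pt "-0.03 0.23 0.16" --pt "-0.03 0.31 0.16" --pt "0.04 0.35 0.16" --pt "0.1 0.4 0.16" --yaw '[0,0,0,0,0,0,0,0]'

```text
time: 6.5
tool_pos: [0.5068, 0.1758, 0.3271]
tcp_rot: [0.294, 3.126, 0.001]
wrist_force: [1.1, -1.1, -0.1]
width: 0.338
grip_force: 40.2
```

Call:
drive_tool --claw '[10,10,10,10,10,10,10,50]' --pt "0.07 0.04 0" --pt "0.14 0.04 0" --pt "0.22 0.04 -0.02" --pt "0.252 0.04 -0.08" --pt "0.252 0.04 -0.16" --pt "0.252 0.04 -0.2" --pt "0.252 0.04 -0.2" --pt "0.252 0.04 -0.2" --yaw '[0,0,0,0,0,0,0,0]'

```text
time: 7.17
tool_pos: [0.6325, 0.1937, 0.2248]
tcp_rot: [-0.298, -3.125, 0.002]
wrist_force: [0.1, 0.0, 0.2]
width: 0.47
grip_force: 0.0
```

Call:
drive_tool --claw '[50,50,50,40,40,10,0,0]' --pt "0 0 0" --pt "0 0 0" --pt "0 0 0.08" --pt "0 0 0.16" --pt "-0.06 0 0.24" --pt "-0.14 0 0.28" --pt "-0.22 0 0.28" --pt "-0.3 -0.02 0.28" --yaw '[0,0,0,0,0,0,0,0]'

```text
time: 7.83
tool_pos: [0.49, 0.186, 0.372]
tcp_rot: [0.297, 3.117, 0.008]
wrist_force: [-1.3, -0.6, 0.8]
width: 0.053
grip_force: 0.0
```

```bash
python3 - <<'E'
from h import *
snap(["scene","side"],"2")
print(bot.read_state()["tool_pos"])
def rect(Q):
    r=cv2.minAreaRect((Q[:,:2]*1000).astype(np.float32)); return len(Q),np.round(r[0],1),np.round(r[1],1),round(r[2],1)
for n in("scene","side"):
    Q=np.load(n+"_2.npz")["P"].reshape(-1,3);x,y,z=Q.T
    m=(z>.084)&(z<.1); print(rect(Q[m&(abs(x-.575)<.075)&(abs(y+.06)<.075)]))
    k=(z>.02)&(z<.05)&(x>.51)&(x<.68)&(y>.1)&(y<.235);print(k.sum(),np.percentile(Q[k],[5,95],axis=0).round(3).tolist() if k.sum() else 0)
c=cv2.imread("pics/side_2.png");cv2.imwrite("pics/s2.png",cv2.resize(c[140:310,190:390],None,fx=4,fy=3.5,interpolation=cv2.INTER_CUBIC))
E
```

```text
[0.48377045 0.18390459 0.36656931]
(1390, array([582.9, -65.9]), array([ 99. , 100.5]), 6.0)
188 [[0.539, 0.173, 0.021], [0.643, 0.204, 0.03]]
(315, array([604.7, -49.4]), array([ 70. , 105.5]), 28.0)
260 [[0.535, 0.179, 0.024], [0.644, 0.203, 0.031]]
```

View pics/s2.png

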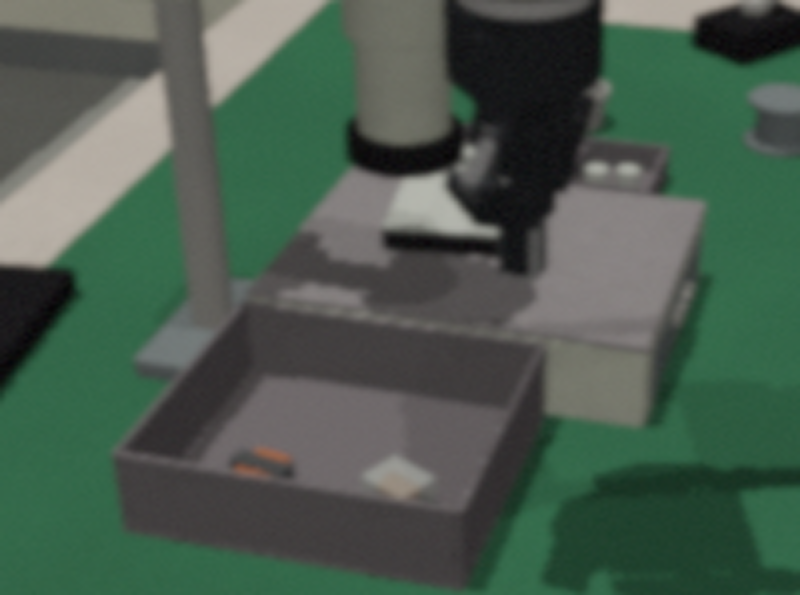

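```bash
python3 - <<'E'
from h import *
for n in ("scene","side"):
    Q=np.load(n+"_0.npz")["P"].reshape(-1,3);x,y,z=Q.T
    for z0 in (.17,.2,.25,.3,.33,.36,.39,.42):
        k=(z>z0)&(z<z0+.03)&(x>.5)&(x<.8)&(abs(y-.04)<.15)
        if k.sum()>5:
            print(n,z0,k.sum(),"x",np.percentile(x[k],[1,99]).round(3),"y",np.percentile(y[k],[1,99]).round(3), "x>.63 ymin",np.percentile(y[k&(x>.63)],2).round(3) if (k&(x>.63)).sum()>5 else None)
E
```

```text
scene 0.17 342 x [0.569 0.745] y [0.001 0.047] x>.63 ymin 0.02
scene 0.2 535 x [0.56  0.744] y [0.003 0.062] x>.63 ymin 0.02
scene 0.25 411 x [0.572 0.744] y [0.004 0.044] x>.63 ymin 0.02
scene 0.3 1061 x [0.572 0.756] y [-0.016  0.057] x>.63 ymin -0.016
scene 0.33 1722 x [0.576 0.756] y [-0.016  0.059] x>.63 ymin -0.015
scene 0.36 837 x [0.573 0.745] y [-0.007  0.067] x>.63 ymin -0.006
scene 0.39 905 x [0.613 0.744] y [-0.008  0.063] x>.63 ymin -0.007
scene 0.42 199 x [0.647 0.674] y [-0.005  0.069] x>.63 ymin -0.004
side 0.17 324 x [0.555 0.741] y [0.032 0.073] x>.63 ymin 0.031
side 0.2 494 x [0.557 0.74 ] y [0.025 0.07 ] x>.63 ymin 0.031
side 0.25 399 x [0.56 0.74] y [0.031 0.07 ] x>.63 ymin 0.031
side 0.3 955 x [0.557 0.746] y [0.034 0.085] x>.63 ymin 0.049
side 0.33 1224 x [0.558 0.752] y [0.01  0.085] x>.63 ymin 0.012
side 0.36 838 x [0.57 0.74] y [0.006 0.08 ] x>.63 ymin 0.021
side 0.39 758 x [0.609 0.74 ] y [0.006 0.079] x>.63 ymin 0.009
side 0.42 133 x [0.644 0.671] y [0.004 0.077] x>.63 ymin 0.005
```

Call:
drive_tool --claw '[0,0,0,0,0,0,40,85]' --pt "-0.06 -0.03 -0.01" --pt "-0.08 -0.1 -0.03" --pt "-0.08 -0.18 -0.06" --pt "-0.08 -0.26 -0.1" --pt "-0.08 -0.34 -0.13" --pt "-0.08 -0.42 -0.13" --pt "-0.06 -0.5 -0.13" --pt "0 -0.57 -0.13" --yaw '[0,0,0,0,0.02,0.04,0.061,0.061]'

```text
time: 8.6
tool_pos: [0.4839, -0.0972, 0.3022]
tcp_rot: [-0.004, 3.14, -0.002]
wrist_force: [-0.0, 1.4, -0.2]
width: 0.27
grip_force: 0.0
```

Call:
drive_tool --claw '[85,85,85,85,85,85,85,85]' --pt "0.08 -0.01 0" --pt "0.16 -0.01 0" --pt "0.24 -0.01 0" --pt "0.32 -0.01 0" --pt "0.37 -0.01 0" --pt "0.37 -0.01 0" --pt "0.37 -0.01 0" --pt "0.37 -0.01 0" --yaw '[0,0,0,0,0,0,0,0]'

```text
time: 9.27
tool_pos: [0.6705, -0.0998, 0.3018]
tcp_rot: [-0.002, 3.141, -0.001]
wrist_force: [-0.4, 0.4, -0.4]
width: 0.995
grip_force: 0.0
```

Call:
drive_tool --claw '[85,85,85,85,85,85,85,85]' --pt "0 0 -0.07" --pt "0 0 -0.131" --pt "0 0 -0.131" --pt "-0.03 0 -0.131" --pt "-0.055 0 -0.131" --pt "-0.07 0 -0.131" --pt "-0.085 0 -0.131" --pt "-0.094 0 -0.131" --yaw '[0,0,0,0,0,0,0,0]'

```text
time: 9.93
tool_pos: [0.6228, -0.0998, 0.2362]
tcp_rot: [-0.001, 3.14, -0.0]
wrist_force: [1.6, -0.0, 0.4]
width: 0.992
grip_force: 0.8
```

Call:
drive_tool --claw '[85,85,85,85,85]' --pt "0 0 0" --pt "0.05 0 0" --pt "0.05 0 0.06" --pt "0.05 0 0.12" --pt "0.05 0 0.12" --yaw '[0,0,0,0,0]'

```text
time: 10.35
tool_pos: [0.6517, -0.1003, 0.3015]
tcp_rot: [-0.002, 3.132, -0.003]
wrist_force: [1.5, -1.4, 1.7]
width: 0.995
grip_force: 0.0
```

```bash
cat >> h.py <<'E'
def module(tag,cams=("scene","side")):
    snap(cams,tag); out=[]
    for n in cams:
        Q=np.load(f"{n}_{tag}.npz"); P=Q["P"].reshape(-1,3); C=Q["color"].reshape(-1,3).astype(int)
        x,y,z=P.T; k=(z>.084)&(z<.1)&(abs(x-.575)<.11)&(y>-.15)&(y<.17)&(C.min(1)>60)
        # keep largest cluster via minAreaRect of module-like points
        r=cv2.minAreaRect((P[k,:2]*1000).astype(np.float32)); out.append((n,int(k.sum()),np.round(r[0],1).tolist(),np.round(r[1],1).tolist(),round(r[2],1)))
    print(bot.read_state()["tool_pos"].round(4),bot.read_state()["time"])
    for o in out: print(o)
E
python3 -c "
from h import *
module('3')"
```

```text
[ 0.6499 -0.1     0.2975] 10.45
('scene', 700, [564.8, -68.1], [99.3, 100.3], 7.7)
('side', 693, [564.1, -68.5], [99.4, 102.6], 8.0)
```

Call:
drive_tool --claw '[85,85,85,85,85,85,85,85]' --pt "-0.05 -0.06 0" --pt "-0.1 -0.12 0" --pt "-0.15 -0.18 0" --pt "-0.15 -0.18 0" --pt "-0.15 -0.18 -0.06" --pt "-0.15 -0.18 -0.124" --pt "-0.15 -0.18 -0.124" --pt "-0.15 -0.18 -0.124" --yaw '[0,0,0,0,0,0,0,0]'

```text
time: 11.12
tool_pos: [0.5733, -0.1897, 0.2316]
tcp_rot: [0.001, -3.139, -0.002]
wrist_force: [-0.9, 1.3, -0.0]
width: 0.994
grip_force: 0.0
```

Call:
drive_tool --claw '[85,85,85,85,85,85,85,85]' --pt "0 0.03 0" --pt "0 0.055 0" --pt "0 0.08 0" --pt "0 0.105 0" --pt "0 0.13 0" --pt "0 0.15 0" --pt "0 0.16 0" --pt "0 0.16 0" --yaw '[0,0,0,0,0,0,0,0]'

```text
time: 11.78
tool_pos: [0.5737, -0.1081, 0.2332]
tcp_rot: [0.004, -3.141, -0.001]
wrist_force: [0.3, 0.2, -0.2]
width: 0.997
grip_force: 0.0
```

```bash
python3 -c "
from h import *
module('4')"
```

```text
[ 0.5738 -0.1094  0.2333] 11.8833
('scene', 602, [586.2, -43.1], [70.8, 199.4], 19.5)
('side', 842, [557.9, -7.5], [98.8, 118.1], 19.5)
```

Call:
drive_tool --claw '[85,85,85,85,85,85,85,85]' --pt "0 -0.016 0" --pt "-0.022 -0.016 0" --pt "-0.022 0.0 0" --pt "-0.022 0.02 0" --pt "-0.022 0.04 0" --pt "-0.022 0.055 0" --pt "-0.022 0.062 0" --pt "-0.022 0.062 0" --yaw '[0,0,0,0,0,0,0,0]'

```text
time: 12.55
tool_pos: [0.5627, -0.0774, 0.2331]
tcp_rot: [0.004, -3.142, -0.001]
wrist_force: [-0.4, -0.2, -0.6]
width: 0.993
grip_force: 0.0
```

Call:
drive_tool --claw '[85,85,85,85]' --pt "0 -0.06 0" --pt "0 -0.12 0" --pt "0 -0.16 0.02" --pt "0 -0.16 0.06" --yaw '[0,0,0,0]'

```text
time: 12.88
tool_pos: [0.5616, -0.1612, 0.2609]
tcp_rot: [-0.002, -3.137, -0.0]
wrist_force: [-0.6, -0.1, -0.2]
width: 0.997
grip_force: 0.0
```

```bash
sed -i 's/C.min(1)>60/C.min(1)>100/' h.py; python3 -c "
from h import *
module('5')
c=cv2.imread('pics/scene_5.png');d=cv2.imread('pics/side_5.png')
cv2.imwrite('pics/v5.png',np.hstack([cv2.resize(c[130:310,230:450],(400,328)),cv2.resize(d[140:310,190:390],(400,328))]))"
```

```text
[ 0.5644 -0.1601  0.2662] 12.9833
('scene', 947, [554.6, 32.8], [98.6, 100.4], 22.5)
('side', 552, [554.4, 32.3], [98.7, 104.5], 24.5)
```

View pics/v5.png

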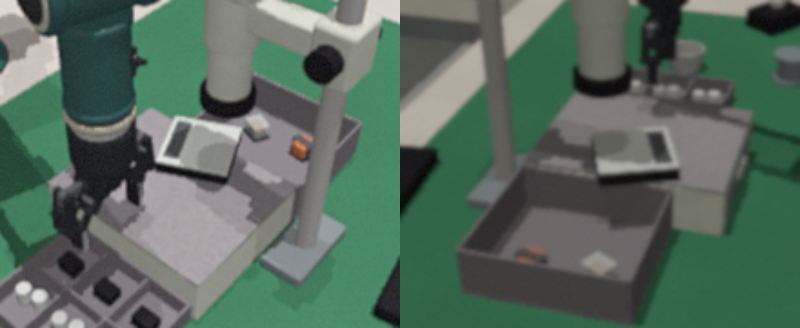

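Call:
drive_tool --claw '[85,85,85,85,85,85,85,85]' --pt "-0.06 0.03 0.06" --pt "-0.12 0.07 0.06" --pt "-0.174 0.13 0.06" --pt "-0.174 0.13 0.06" --pt "-0.174 0.13 0.06" --pt "-0.174 0.13 0.06" --pt "-0.174 0.13 0.06" --pt "-0.174 0.13 0.06" --yaw '[-0.5,-0.5,-0.5,-0.5,-0.5,-0.5,-0.5,-0.5]'

```text
time: 13.65
tool_pos: [0.4754, -0.0929, 0.2926]
tcp_rot: [-1.511, -2.754, -0.0]
wrist_force: [-0.7, 0.5, -0.0]
width: 0.995
grip_force: 0.0
```

Call:
drive_tool --claw '[85,85,85,85,85,85,85,85]' --pt "0 0 0" --pt "0 0 0" --pt "0 0 0" --pt "0 0 0" --pt "0 0 0" --pt "0 0 0" --pt "0 0 0" --pt "0 0 0" --yaw '[-0.25,-0.25,-0.25,-0.25,-0.25,-0.25,-0.25,-0.25]'

```text
time: 14.32
tool_pos: [0.4755, -0.0931, 0.2925]
tcp_rot: [-2.445, -1.972, 0.0]
wrist_force: [-0.0, 0.5, 0.8]
width: 0.997
grip_force: 0.0
```

Call:
drive_tool --claw '[85,85,85,85,85,85,85,85]' --pt "0.004 0 -0.06" --pt "0.004 0 -0.115" --pt "0.004 0.03 -0.116" --pt "0.004 0.06 -0.116" --pt "0.004 0.085 -0.116" --pt "0.004 0.11 -0.116" --pt "0.004 0.13 -0.116" --pt "0.004 0.15 -0.116" --yaw '[0.034,0.068,0.068,0.068,0.068,0.068,0.068,0.068]'

```text
time: 14.98
tool_pos: [0.4773, -0.0179, 0.2347]
tcp_rot: [-2.219, -2.223, 0.001]
wrist_force: [0.1, -1.9, 0.0]
width: 0.998
grip_force: 0.8
```

```bash
python3 -c "
from h import *
module('6')
print(bot.read_state()['wrist_force'])"
```

```text
[ 0.4776 -0.0175  0.2349] 15.0833
('scene', 862, [559.3, 45.2], [106.4, 121.1], 17.3)
('side', 603, [559.6, 59.2], [99.2, 103.5], 17.3)
[-0.13047864 -0.16822109  0.16292299]
```

Call:
drive_tool --claw '[85,85,85,85,85,85]' --pt "0 0.015 0" --pt "0 0.03 0" --pt "0 0.04 0" --pt "0 0.05 0" --pt "0 0.05 0" --pt "0 0.05 0" --yaw '[0,0,0,0,0,0]'

```text
time: 15.58
tool_pos: [0.4778, 0.0066, 0.2351]
tcp_rot: [2.221, 2.222, 0.001]
wrist_force: [-0.4, -0.4, -0.3]
width: 0.995
grip_force: 0.0
```

```bash
python3 -c "
from h import *
module('7')
print(bot.read_state()['wrist_force'])"
```

```text
[0.4778 0.0063 0.2351] 15.6833
('scene', 11, [575.9, 36.1], [126.7, 5.4], 39.0)
('side', 180, [558.5, 106.1], [95.8, 6.6], 7.7)
[-0.05092104  0.15378595  0.23491783]
```

```bash
python3 -c "
from h import *
c=cv2.imread('pics/scene_7.png');d=cv2.imread('pics/side_7.png')
cv2.imwrite('pics/v7.png',np.hstack([cv2.resize(c[130:310,230:450],(400,328)),cv2.resize(d[140:310,190:390],(400,328))]))
Q=np.load('side_7.npz');P=Q['P'].reshape(-1,3);C=Q['color'].reshape(-1,3).astype(int)
k=(C.min(1)>100)&(abs(P[:,0]-.58)<.11)&(P[:,1]>.05)&(P[:,1]<.25)&(P[:,2]<.12)&(P[:,2]>.0)
print(np.percentile(P[k],[1,10,50,90,99],axis=0).round(3))"
```

```text
[[0.473 0.054 0.001]
 [0.511 0.069 0.003]
 [0.574 0.111 0.023]
 [0.647 0.166 0.085]
 [0.673 0.203 0.103]]
```

View pics/v7.png

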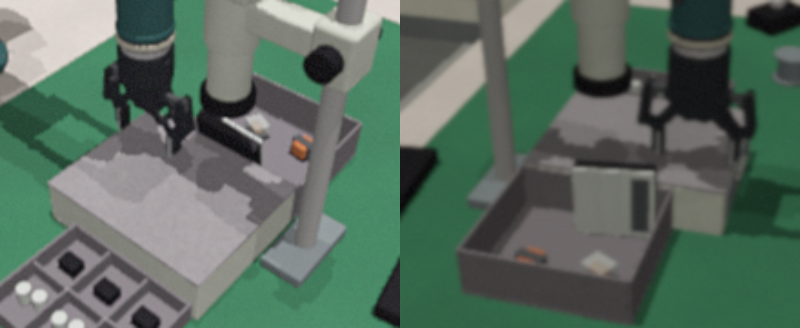

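Call:
drive_tool --claw '[85,85,85,85,85,85,85,85]' --pt "-0.016 0 0.006" --pt "-0.016 0.05 0.006" --pt "-0.016 0.09 0.006" --pt "-0.016 0.12 0.006" --pt "-0.016 0.15 0.006" --pt "-0.016 0.18 0.006" --pt "-0.016 0.2 0.006" --pt "-0.016 0.2 0.006" --yaw '[0,0,0,0,0,0,0,0]'

```text
time: 16.35
tool_pos: [0.4694, 0.1073, 0.2383]
tcp_rot: [-2.22, -2.223, -0.001]
wrist_force: [-0.3, -0.0, -0.4]
width: 0.996
grip_force: 0.0
```

```bash
python3 -c "
from h import *
snap(['scene','side'],'8')
c=cv2.imread('pics/scene_8.png');d=cv2.imread('pics/side_8.png')
cv2.imwrite('pics/v8.png',np.hstack([cv2.resize(c[130:310,230:450],(400,328)),cv2.resize(d[140:310,190:390],(400,328))]))"
```

```text
(no output)
```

View pics/v8.png

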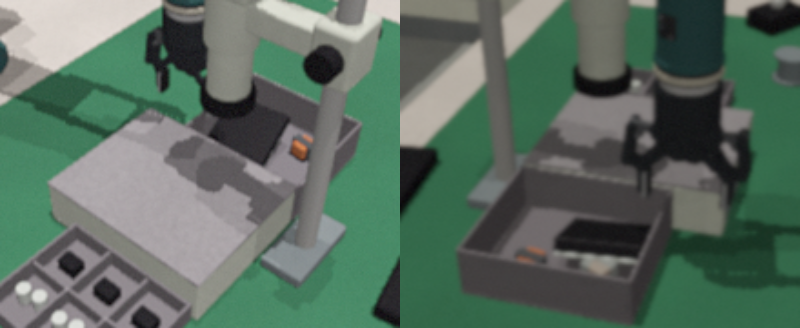

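Call:
drive_tool --claw '[85,85,85,85,85,85]' --pt "-0.02 0 0.08" --pt "-0.1 0 0.16" --pt "-0.1 0 0.24" --pt "-0.1 0 0.24" --pt "-0.1 0 0.24" --pt "-0.1 0 0.24" --yaw '[0,0,0,0,0,0]'

```text
time: 16.95
tool_pos: [0.4198, 0.1056, 0.3587]
tcp_rot: [2.221, 2.219, 0.003]
wrist_force: [-0.6, -0.1, -0.6]
width: 0.994
grip_force: 0.0
```

```bash
python3 -c "
from h import *
snap(['scene','side'],'9')
for n in ('scene','side'):
    Q=np.load(n+'_9.npz');P=Q['P'].reshape(-1,3);C=Q['color'].reshape(-1,3).astype(int)
    k=(C.max(1)<45)&(abs(P[:,0]-.594)<.094)&(P[:,1]>.06)&(P[:,1]<.25)&(P[:,2]<.12)&(P[:,2]>.01)
    print(n,k.sum(),np.percentile(P[k],[2,10,50,90,98],axis=0).round(3).tolist())
d=cv2.imread('pics/side_9.png');cv2.imwrite('pics/v9.png',cv2.resize(d[190:310,200:370],(800,565),interpolation=cv2.INTER_CUBIC))"
```

```text
scene 77 [[0.514, 0.115, 0.027], [0.517, 0.119, 0.028], [0.602, 0.148, 0.042], [0.607, 0.181, 0.054], [0.609, 0.191, 0.059]]
side 657 [[0.506, 0.113, 0.029], [0.514, 0.126, 0.035], [0.551, 0.177, 0.053], [0.588, 0.196, 0.061], [0.596, 0.199, 0.063]]
```

View pics/v9.png

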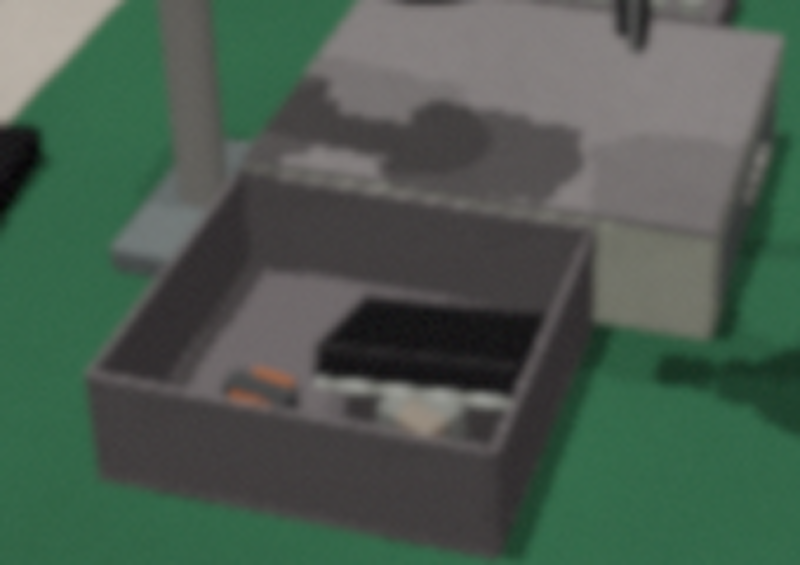

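All three parts lie well inside the bin, clear of the platform and below its rim: the module spans x 0.506–0.61 and y 0.11–0.20, with z up to 0.063. Handing in.

```bash
python3 -c "
from workcell import bot
print(bot.finish_job())"
```

```text
the job is handed in; nothing more can be done
None
```

I handed the job in at about 17 s with the module, relay and transformer all inside the scrap bin and clear of the platform in the last camera images; the judge returned no verdict. The tool could not be leaned, so I pushed the module out from beside the lens with the tool upright, and I felt no bump on the microscope.

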